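# Load the grill caddy on the potting bench

### The job

Load the cedar caddy for grilling: lay the red grill scraper flat inside the rimmed tray, lay the dial thermometer on the plate with four posts, lengthwise between the two rows of posts (either way round), and stand the ramekin flat inside the ring. Only once the ramekin stands in the ring, close it with its wooden lid so that the lid sits level in its mouth. The red soil scoop, the steel skewer and the white plant pot are not part of the grill kit: leave them where they are.

Things in the scene. Friction and masses are not known exactly. Their poses are not given: they have to be found in the camera images.
- scraper_mid (a point): Red plastic grill scraper lying flat, 127 long (x from -62 to +66 of this point), handle a bar along its x, 78 long, 20 wide, 24 high; from 16 mm ahead (+x) of this point a flat solid blade, 52 wide, 10 high, with five short teeth. This point: in the handle, close to its centre of mass and to the middle of its length, half-way up (12 mm above its underside). x points to the blade, z up. About 90 g.
- probe_mid (a point): Stainless meat thermometer lying down, 125 long (x from -52 to +73 of this point): a round dial head with a white face, diameter 34, 20 high, centred 35 mm behind (-x); a flat-sided sleeve along x, 15 wide, 20 high, from 18 mm behind to 32 mm ahead; then a thin spike 4 thick. This point: in the sleeve, near the centre of mass, half-way up (10 mm above its underside). x points to the spike, z up. About 80 g.
- ramekin_mid (a point): White ceramic ramekin, low and straight-walled, open at the top: outer diameter 62, 38 high, wall 4 (mouth diameter 54, inner floor 5 mm above its underside). This point: on its axis, half-way up (19 mm above its underside). z up. About 140 g.
- lid_knob (a point): The ramekin's pale wooden lid, lying right way up: a disc, diameter 66, 6 thick, with an underside plug of diameter 36, 5 deep, that drops into the mouth, and a round knob on top, diameter 18, 21 high. Total height 32. This point: on its axis, half-way up the knob (21.5 mm above the underside of the plug, 10.5 mm above the top of the disc; 35.5 mm above the ramekin's point when seated). z up. About 50 g.
- tray: Rimmed steel tray, one of three fixed inserts side by side in the cedar caddy; the three may be in any order. 156 (x) by 88 (y) outside, 150 by 82 inside, floor 3 mm above its origin, rim 8 mm above the floor all round. Origin: centre of its underside, 8 mm above the bench. x along its length, z up. (The caddy itself is a cedar board 176 by 300 with a rim whose top is 16 mm above the bench; the inserts' centres are 92 mm apart across it.)
- rest: Flat steel plate with four upright posts, fixed insert in the caddy, 156 (x) by 88 (y), upper face 3 mm above its origin; posts of diameter 6, 12 high, at x = +-50, y = +-27 (48 mm free between the two rows, which run along x; no rim). Origin: centre of its underside, 8 mm above the bench. x along its length, z up.
- cup_ring: Flat steel plate with a low ring, fixed insert in the caddy, 156 (x) by 88 (y), upper face 3 mm above its origin; the ring is round the centre, inner diameter 78, 9 mm above the plate. Origin: centre of its underside, 8 mm above the bench. x along its length, z up.
- scoop_mid (a point): Look-alike, to be left alone: red plastic soil scoop, 125 long, with the same bar handle but a hollow open scoop with upright side walls, 52 wide, 26 high, in place of the flat blade. This point: in the handle, 12 mm above its underside. x points to the scoop, z up.
- skewer_mid (a point): Look-alike, to be left alone: steel skewer, a 5 mm thick rod with a ring of 33 mm at one end, no dial and no sleeve, 127 long. This point: on the rod, 2.5 mm above its underside. x points to the tip, z up.
- pot_mid (a point): Look-alike, to be left alone: white ceramic plant pot, taller and tapered, with a thick collar at the rim and a dark drain hole; rim diameter 62, foot 42, 55 high. This point: on its axis, half-way up. z up.
Not all that is in view belongs to the job. Of the things that look like the part that bears probe_mid, the largest one is meant.

How it is judged:
By the outcome, as a careful person would: the job done as asked, in the order asked, and still so for the second after the job is handed in, with the robot touching nothing.
It also fails if it takes over 115 s, if anything falls off the work surface, if the arm or the gripper's body presses on something with over 40 N, if the wrist force passes 120 N, or if a joint passes its speed limit or range.

### The arm

A 6-joint arm with a two-finger parallel gripper is mounted at the origin on the work surface. World frame = base frame: x ahead of the robot, y to its left, z up, the work surface at z = 0. Lengths are in m, angles in rad, forces in N, time in s.
With the tool pointing down it reaches from about 0.4 to 0.825 m from the base axis. Payload 7 kg.
Tool frame: the origin (TCP) lies midway between the tips of the shut fingers; the grasp point (between the pads) lies 19 mm behind it; z points along the fingers, y is the direction in which the jaws open and shut (so a half turn about z gives the same grasp; the last joint's range is limited). The gripper opens to 88 mm and grips with 3 to 60 N. Pads are 19 mm wide; open, the fingers measure 130 mm over their backs; the gripper's body (78 mm by 193 mm) begins 47 mm behind the grasp point.
Start: joints at [-0.931, 0.359, 0.012, 0, -1.224, -0.288], TCP at [0.233, -0.634, 0.227] pointing down, gripper open.
Joint ranges: [-3.07, 3.07], [-1.43, 2.12], [-1.02, 1.25], [-3.03, 1.67], [-3.05, -0], [-3.03, 3.03]. Speed limits (rad/s): [2.39, 2.39, 3.01, 3.14, 3.14, 3.14].

### API

Orientations are given as a unit quaternion [x, y, z, w].
In Python, from plant import robot gives the robot as it stands.
- The arm moves only by the tool arm_command, never from a script. Its argument "increments" is a list of rows, each a list of 5 numbers: the closure, from -1 (fully open) to 1 (shut), then the shift along the tool's x, y, z in units of 500 mm (1.0 is 500 mm), then the turn about the tool's z in units of pi/4 rad (1.0 is pi/4 rad). A call has 1 to 20 rows; each row shifts and turns the commanded pose from where the row before left it, along the tool's axes as they then stand; what a row does not reach is not made up. A row lasts 1/8 s, in which the tool goes at most 62.5 mm and 10.7 degrees, less where a joint would pass 70% of its speed; a pose out of reach is approached as far as the arm can. A call with a number of a shift or a turn outside -1 to 1 is refused whole. A call with a gripper value outside its range is refused whole. The fingers move at their own pace and stop on an object; the grip force is fixed at half the most. Time passes only in rows, so rows that do not move let the fingers close. It gives the time, the measured TCP pose, the force and the opening at its end, in the units of the state.
- robot.get_state(): the state, without advancing time (a new reading comes with each control period).
- robot.capture(name): name is "side" or "top"; returns the picture (400x640x3 uint8, red, green, blue); there is no depth.
- robot.camera_info(name): a dict with "intrinsics" (3x3 intrinsics, pixels), "origin" and "orientation" of the camera in the world. Camera axes: x right, y down, z forward; pixel columns grow to the right and rows downward; lengths in m; the calibration is good to about 2 mm. A picture is of the moment at which its call begins. camera_info takes no time and is no camera call.
- robot.job_done(): hands the job in, once; it reports no verdict.
The state is a dict: "time_s": time; "joint_pos": joint angles; "joint_velocities": joint speeds; "tau": joint torques, N m; "tcp_pos": TCP position; "tcp_rot": TCP orientation; "wrist_force": force on the tool from outside, world axes, zero at the start; "wrist_torque": the same for the moment, N m; "grip_width": opening from 0.0 (shut) to 1.0 (fully open).
Only numpy, scipy, OpenCV 4.12 (cv2) and the standard library are available. Lean on these libraries where they do the work, as an engineer would, in place of code of your own. Each camera call takes 0.05 s, during which the arm holds its last target.

## Working session

There is one attempt and no reset: what is moved stays moved. The work goes in short steps, Python scripts to look and compute and a tool call to move; the robot and the scene stay as the last step left them, time stands still between calls to the robot, and variables do not carry over. Pictures are saved under pics/ and viewed, and the job is handed in when it is done.

Besides the shell and the picture viewer there is one more tool, called after "Request:" as name(argument=value, ...), one argument or row to a line, values as JSON. arm_command: Moves the arm, as the interface text tells. Shifts and turns lie within -1 to 1; 1 stands for 500 mm of shift or pi/4 rad of turn. Its arguments: {"type":"object","properties":{"increments":{"type":"array"}},"required":["increments"]}

```bash
ls; mkdir -p pics; python3 - <<'E'
from plant import robot
import cv2
for n in("top","side"):
    im=robot.capture(n); cv2.imwrite(f"pics/{n}0.png",im[:,:,::-1])
    print(n,robot.camera_info(n))
print(robot.get_state())
E
```

```text
pics
top {'intrinsics': array([[404.58569788,   0.        , 321.72854069],
       [  0.        , 404.58569788, 200.53819857],
       [  0.        ,   0.        ,   1.        ]]), 'origin': array([ 0.34837359, -0.00823803,  1.07750154]), 'orientation': array([ 0.71460696, -0.69772397,  0.03050156, -0.03984722])}
side {'intrinsics': array([[439.57670274,   0.        , 327.58531242],
       [  0.        , 439.57670274, 199.97225644],
       [  0.        ,   0.        ,   1.        ]]), 'origin': array([-0.0272262 , -0.59002614,  0.83661682]), 'orientation': array([ 0.87524306, -0.29946224,  0.13213303, -0.35610787])}
{'time_s': 0.1, 'joint_pos': array([-9.30926130e-01,  3.59328592e-01,  1.11390038e-02, -2.96479086e-04,
       -1.22412955e+00, -2.88091906e-01]), 'joint_velocities': array([-4.67368614e-05, -9.63707177e-04,  3.67169407e-03,  2.19475118e-03,
       -4.81141776e-05, -6.73089554e-04]), 'tau': array([ 4.44035140e-04, -5.84162164e+01,  2.93753707e+01,  7.01552868e+00,
        1.01687363e-02, -7.44219960e-05]), 'tcp_pos': array([ 0.23238777, -0.63325294,  0.22570495]), 'tcp_rot': array([-1.74933887e-01,  9.84579878e-01,  7.43282562e-04, -2.16090826e-04]), 'wrist_force': array([-0.29058564, -0.35081789,  0.63998825]), 'wrist_torque': array([-0.00735848,  0.00908014,  0.01278075]), 'grip_width': 0.997639187359446}
```

View pics/top0.png

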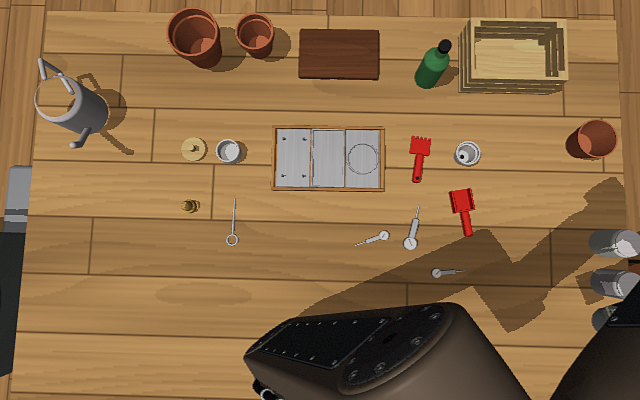

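View pics/side0.png

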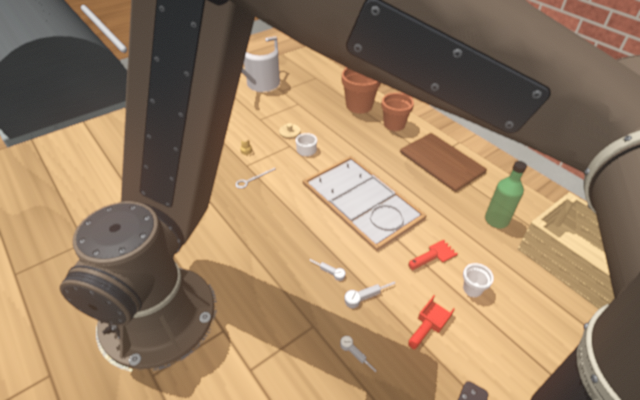

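```bash
cat > h.py <<'E'
import numpy as np, cv2
from scipy.spatial.transform import Rotation as R
from plant import robot
def ray(n,uv,z):
    c=robot.camera_info(n);K=c["intrinsics"];o=c["origin"]
    d=R.from_quat(c["orientation"]).apply(np.linalg.solve(K,[uv[0],uv[1],1.]))
    return o+d*(z-o[2])/d[2]
def proj(n,p):
    c=robot.camera_info(n);q=R.from_quat(c["orientation"]).inv().apply(np.array(p)-c["origin"])
    q=c["intrinsics"]@q;return q[:2]/q[2]
E
python3 - <<'E'
from h import *
im=cv2.imread("pics/top0.png")
cv2.imwrite("pics/z1.png",cv2.resize(im[110:260,165:325],None,fx=5,fy=5,interpolation=cv2.INTER_CUBIC)[:600])
cv2.imwrite("pics/z1.png",cv2.resize(im[115:255,165:325],None,fx=4,fy=4,interpolation=cv2.INTER_CUBIC))
cv2.imwrite("pics/z2.png",cv2.resize(im[120:285,315:495],None,fx=3.6,fy=3.6,interpolation=cv2.INTER_CUBIC))
im=cv2.imread("pics/side0.png")
cv2.imwrite("pics/z3.png",cv2.resize(im[110:390,230:500],None,fx=2.1,fy=2.1,interpolation=cv2.INTER_CUBIC))
print(robot.camera_info("top")["origin"], ray("top",(320,200),0))
E
```

```text
[ 0.34837359 -0.00823803  1.07750154] [0.45714037 0.01200452 0.        ]
```

View pics/z1.png

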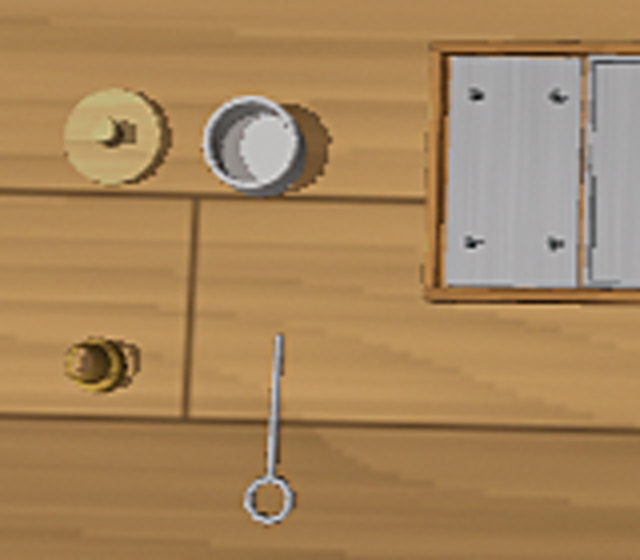

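View pics/z2.png

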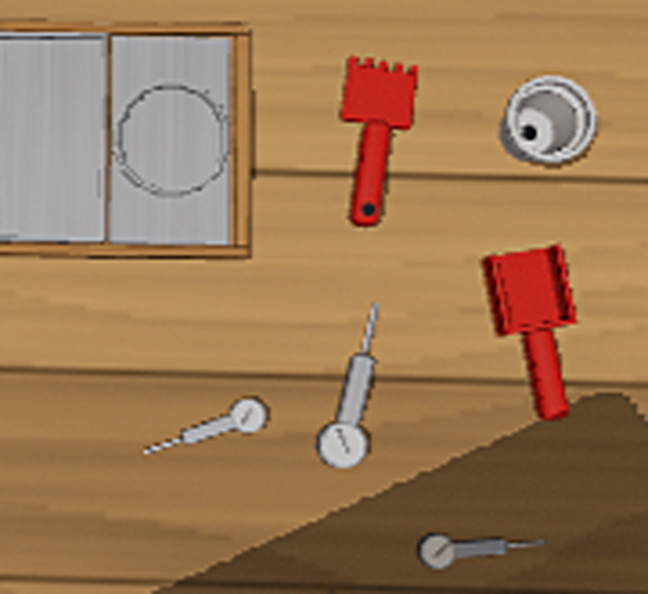

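View pics/z3.png

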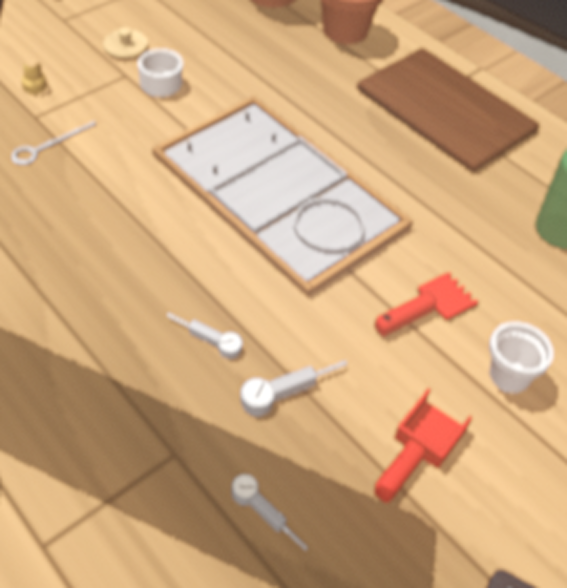

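```bash
cat > seg.py <<'E'
from h import *
def red(im):
    b,g,r=[im[:,:,i].astype(int) for i in range(3)]
    return ((r>120)&(g<70)&(b<70)|((r>1.0*3*g)&(r>90))).astype(np.uint8)*255
def grey(im):
    h=cv2.cvtColor(im,cv2.COLOR_BGR2HSV);return ((h[:,:,1]<45)&(h[:,:,2]>60)).astype(np.uint8)*255
def blobs(m,roi,n,amin=15):
    x0,y0,x1,y1=roi
    mm=np.zeros_like(m);mm[y0:y1,x0:x1]=m[y0:y1,x0:x1]
    k,l,s,c=cv2.connectedComponentsWithStats(mm)
    out=[]
    for i in range(1,k):
        if s[i,4]>=amin: out.append((s[i],c[i],(l==i).astype(np.uint8)))
    return out
E
python3 - <<'E'
from seg import *
im=cv2.imread("pics/top0.png")
for nm,m in(("red",red(im)),("grey",grey(im))):
    for s,c,l in blobs(m,(165,110,500,285),nm):
        cn=max(cv2.findContours(l,cv2.RETR_EXTERNAL,cv2.CHAIN_APPROX_NONE)[0],key=len)
        print(nm,s,c.round(1),cv2.minAreaRect(cn))
big=cv2.resize(grey(im)[115:285,165:495],None,fx=2.4,fy=2.4,interpolation=0)
cv2.imwrite("pics/g.png",big)
E
```

```text
red [410 136  21  47 516] [419.1 154.1] ((418.179931640625, 159.239990234375), (19.374727249145508, 45.67910385131836), 8.130102157592773)
red [449 188  26  49 622] [463.5 208. ] ((464.19232177734375, 212.4615478515625), (47.656219482421875, 22.16111946105957), 78.69007110595703)
grey [ 276  129   34   58 1876] [293.  157.9] ((292.4999694824219, 157.49998474121094), (56.99999237060547, 32.99999237060547), 90.0)
grey [ 311  129   34   58 1909] [327.3 157.6] ((327.5, 157.5), (57.0, 33.0), 90.0)
grey [ 345  130   34   58 1914] [361.8 158.8] ((361.5, 158.5), (57.0, 33.0), 90.0)
grey [216 139  25  25 479] [228.2 151.1] ((228.0, 151.0), (24.0, 24.0), 90.0)
grey [454 141  27  24 486] [467.2 153. ] ((467.0, 152.5), (23.0, 26.0), 90.0)
grey [226 199  13  47 136] [232.6 226.5] ((235.16969299316406, 222.547607421875), (11.755231857299805, 46.066444396972656), 11.592175483703613)
grey [403 204  17  46 286] [412.  233.9] ((410.9310607910156, 226.32760620117188), (13.37032413482666, 45.84110641479492), 4.763640880584717)
grey [355 231  34  15 146] [377.2 237.2] ((371.1922912597656, 237.4615478515625), (8.825225830078125, 34.712554931640625), 78.69007110595703)
grey [432 268  30  10 133] [442.  272.4] ((446.5, 272.5), (29.0, 9.0), 0.0)
```

View pics/g.png

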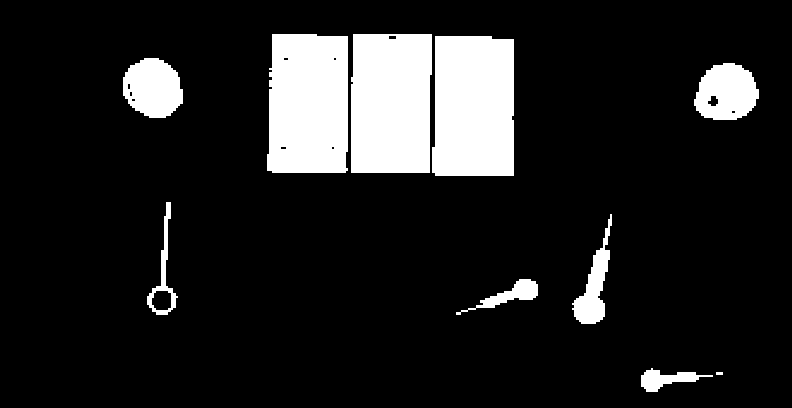

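```bash
python3 - <<'E'
from seg import *
im=cv2.imread("pics/top0.png")
g=blobs(grey(im),(165,110,500,285),"")
r=blobs(red(im),(165,110,500,285),"")
C=[ray("top",b[1],.011) for b in g if b[0][4]>1500]
C=sorted(C,key=lambda p:-p[1])
print("rest,tray,ring",np.round(C,4)); d=C[0]-C[2]; print("span",np.linalg.norm(d[:2])," yaw x-axis deg",np.degrees(np.arctan2(-d[0],d[1])))
def pts(l): ys,xs=np.nonzero(l);return np.c_[xs,ys].astype(float)
# scraper
for nm,b,z in(("scraper",r[0],.012),("scoop",r[1],.024),("probe",[x for x in g if x[0][0]==403][0],.018)):
    P=np.array([ray("top",p,z)[:2] for p in pts(b[2])])
    i,j=None,None
    m=P.mean(0);u,s,vt=np.linalg.svd(P-m,full_matrices=False);ax=vt[0]; ax=ax*np.sign(ax[0])
    t=(P-m)@ax;w=(P-m)@[-ax[1],ax[0]]
    print(nm,"centroid",m.round(4),"yaw",np.degrees(np.arctan2(ax[1],ax[0])).round(1),"t",t.min().round(4),t.max().round(4))
    for a in np.arange(-.07,.08,.008):
        k=(t>=a)&(t<a+.008)
        if k.any(): print("  ",round(a+.004,3),k.sum(),(w[k].mean()*1e3).round(1),"mm  w",(np.ptp(w[k])*1e3).round(1))
E
```

```text
rest,tray,ring [[ 0.5678  0.0871  0.011 ]
 [ 0.5707 -0.0049  0.011 ]
 [ 0.5694 -0.0973  0.011 ]]
span 0.18434849227679562  yaw x-axis deg 0.4957000414059796
scraper centroid [ 0.5854 -0.2497] yaw -6.7 t -0.0761 0.048
   -0.066 13 1.9 mm  w 16.7
   -0.058 23 0.2 mm  w 19.3
   -0.05 21 0.3 mm  w 18.7
   -0.042 22 0.2 mm  w 18.7
   -0.034 22 -0.6 mm  w 18.7
   -0.026 21 -0.1 mm  w 16.7
   -0.018 23 -0.9 mm  w 19.1
   -0.01 21 -0.9 mm  w 16.8
   -0.002 28 -1.9 mm  w 40.2
   0.006 57 0.4 mm  w 50.8
   0.014 58 0.3 mm  w 51.1
   0.022 57 0.2 mm  w 48.8
   0.03 58 0.0 mm  w 51.2
   0.038 56 -0.5 mm  w 48.9
   0.046 21 2.1 mm  w 48.6
scoop centroid [ 0.4427 -0.3621] yaw 10.4 t -0.0733 0.0492
   -0.066 25 -0.8 mm  w 19.3
   -0.058 26 0.7 mm  w 19.8
   -0.05 28 0.9 mm  w 21.9
   -0.042 27 0.7 mm  w 21.4
   -0.034 24 -0.2 mm  w 20.4
   -0.026 27 0.4 mm  w 21.9
   -0.018 24 0.2 mm  w 18.9
   -0.01 33 -0.5 mm  w 50.1
   -0.002 57 -1.0 mm  w 51.1
   0.006 58 -0.4 mm  w 52.2
   0.014 57 -0.8 mm  w 51.2
   0.022 57 0.2 mm  w 50.7
   0.03 56 -0.6 mm  w 52.3
   0.038 58 0.3 mm  w 55.4
   0.046 55 1.4 mm  w 58.0
probe centroid [ 0.3723 -0.2301] yaw -13.6 t -0.0414 0.0805
   -0.042 9 -0.6 mm  w 15.6
   -0.034 34 0.5 mm  w 29.4
   -0.026 43 0.1 mm  w 35.6
   -0.018 38 -0.4 mm  w 31.9
   -0.01 22 0.3 mm  w 21.3
   -0.002 20 0.1 mm  w 16.3
   0.006 20 -0.1 mm  w 15.7
   0.014 20 0.1 mm  w 15.7
   0.022 19 -0.7 mm  w 15.7
   0.03 19 0.9 mm  w 14.4
   0.038 17 -1.1 mm  w 14.4
   0.046 5 0.5 mm  w 3.8
   0.054 5 0.7 mm  w 3.1
   0.062 6 0.4 mm  w 3.8
   0.07 5 0.1 mm  w 3.1
   0.078 4 0.8 mm  w 2.5
```

```bash
python3 - <<'E'
from seg import *
print("ram",ray("top",(227.4,150.6),.038)); print("lid",ray("top",(193.1,148.7),.011))
im=cv2.imread("pics/side0.png");im1=cv2.imread("pics/top0.png")
pr={"ram_rim":(*ray("top",(227.4,150.6),.038)[:2],.038),"lid":(*ray("top",(193.1,148.7),.011)[:2],.011),"scr":(.5696,-.2469,.024),
"rest":(.5678,.0871,.011),"tray":(.5700,-.0049,.011),"ring":(.5694,-.0973,.011)}
a=np.radians(-13.6);pm=np.array([.3723,-.2301])+.0105*np.array([np.cos(a),np.sin(a)]);print("probe mid",pm)
pr["probe"]=(*pm,.02)
big=cv2.resize(im,None,fx=2.5,fy=2.5,interpolation=cv2.INTER_CUBIC)
for k,p in pr.items():
    q=(proj("side",p)+.5)*2.5-.5; print(k,np.round(p,4),proj("side",p).round(1)); cv2.circle(big,tuple(int(round(v)) for v in q),3,(255,0,255),-1)
def circ(p,r):
    t=np.linspace(0,6.28,40)
    for n in t:
        q=(proj("side",(p[0]+r*np.cos(n),p[1]+r*np.sin(n),p[2]))+.5)*2.5-.5;cv2.circle(big,tuple(int(round(v)) for v in q),1,(255,0,0),-1)
circ(pr["ram_rim"],.031);circ(pr["lid"],.033);circ((pr["ring"][0],pr["ring"][1],.02),.039)
cv2.imwrite("pics/chk.png",big[290:890,580:1300])
E
```

```text
ram [0.57780248 0.25730274 0.038     ]
lid [0.58694708 0.35711042 0.011     ]
probe mid [ 0.38250559 -0.23256899]
ram_rim [0.5778 0.2573 0.038 ] [306.3 139.1]
lid [0.5869 0.3571 0.011 ] [289.9 129.3]
scr [ 0.5696 -0.2469  0.024 ] [430.9 251. ]
rest [0.5678 0.0871 0.011 ] [339.8 178.4]
tray [ 0.57   -0.0049  0.011 ] [362.3 196.7]
ring [ 0.5694 -0.0973  0.011 ] [386.1 217.2]
probe [ 0.3825 -0.2326  0.02  ] [367.2 289.4]
```

View pics/chk.png

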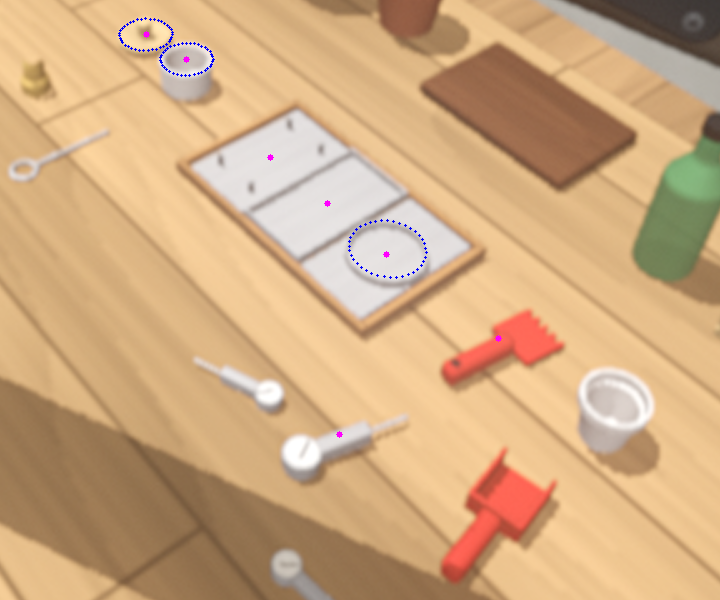

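```bash
cat >> h.py <<'E'
def go(x,y,z,ang=None):
    s=robot.get_state();p=s["tcp_pos"];r=R.from_quat(s["tcp_rot"]);m=r.as_matrix()
    ya=np.degrees(np.arctan2(m[1,1],m[0,1]))
    turn=0
    if ang is not None: turn=((ya-ang)+90)%180-90
    r2=r*R.from_euler("z",turn,degrees=True)
    d=r2.inv().apply(np.array([x,y,z])-p)
    print("t",round(s["time_s"],2),"tcp",p.round(4),"jaw",round(ya,2),"tilt",m[:,2].round(3),"w",round(s["grip_width"]*88,1),"F",s["wrist_force"].round(1),"q",s["joint_pos"].round(2))
    print("turn units",round(turn/45,4),"shift units after turn",(d/.5).round(4))
E
python3 -c "
from h import *
go(.5696,-.2469,.2,82)"
```

```text
t 0.1 tcp [ 0.2324 -0.6333  0.2257] jaw 110.15 tilt [-0.001  0.001 -1.   ] w 87.8 F [-0.3 -0.4  0.6] q [-0.93  0.36  0.01 -0.   -1.22 -0.29]
turn units 0.6255 shift units after turn [-0.5604  0.859   0.052 ]
```

Request:
arm_command(
  increments=[
    [-0.1,0,0,0,0.2083],
    [-0.1,0,0,0,0.2083],
    [-0.1,0,0,0,0.2083],
    [-0.1,-0.0467,0.0716,0,0],
    [-0.1,-0.0467,0.0716,0,0],
    [-0.1,-0.0467,0.0716,0,0],
    [-0.1,-0.0467,0.0716,0,0],
    [-0.1,-0.0467,0.0716,0,0],
    [-0.1,-0.0467,0.0716,0,0],
    [-0.1,-0.0467,0.0716,0,0],
    [-0.1,-0.0467,0.0716,0,0],
    [-0.1,-0.0467,0.0716,0,0],
    [-0.1,-0.0467,0.0716,0,0],
    [-0.1,-0.0467,0.0716,0,0],
    [-0.1,-0.0467,0.0716,0,0],
    [-0.1,0,0,0,0],
  ],
)

```text
time_s: 2.1
tcp_pos: [0.571, -0.2448, 0.2258]
tcp_rot: [0.068, 0.998, 0.0, -0.0]
wrist_force: [-0.4, -0.3, 0.3]
grip_width: 0.55
```

```bash
python3 -c "
from h import *
go(.5696,-.2469,.005,82)"
```

```text
t 2.1 tcp [ 0.571  -0.2448  0.2258] jaw 82.2 tilt [-0.001  0.    -1.   ] w 48.4 F [-0.4 -0.3  0.3] q [-0.09  0.27 -0.11 -0.   -1.19 -1.62]
turn units 0.0045 shift units after turn [ 0.0018 -0.0046  0.4415]
```

Request:
arm_command(
  increments=[
    [-0.1,0.0018,-0.0046,0.07,0],
    [-0.1,0,0,0.08,0],
    [-0.1,0,0,0.08,0],
    [-0.1,0,0,0.08,0],
    [-0.1,0,0,0.06,0],
    [-0.1,0,0,0.04,0],
    [-0.1,0,0,0.02,0],
    [-0.1,0,0,0.0115,0],
    [-0.1,0,0,0,0],
    [1,0,0,0,0],
    [1,0,0,0,0],
    [1,0,0,0,0],
    [1,0,0,0,0],
    [1,0,0,0,0],
  ],
)

```text
time_s: 3.85
tcp_pos: [0.5685, -0.2491, 0.0061]
tcp_rot: [0.069, 0.998, -0.0, 0.0]
wrist_force: [-1.0, 0.7, 3.2]
grip_width: 0.225
```

```bash
python3 -c "
from h import *
go(.5695,-.005,.12,90)"
```

```text
t 3.85 tcp [ 0.5685 -0.2491  0.0061] jaw 82.05 tilt [ 0. -0. -1.] w 19.8 F [-1.   0.7  3.2] q [-0.1   0.49 -0.36  0.   -0.73 -1.61]
turn units -0.1767 shift units after turn [-0.002   0.4882 -0.2278]
```

Request:
arm_command(
  increments=[
    [1,0,0,-0.03,0],
    [1,0,0,-0.06,0],
    [1,0,0,-0.08,0],
    [1,0,0,-0.06,-0.09],
    [1,0,0,0,-0.087],
    [1,0,0.06,0,0],
    [1,0,0.08,0,0],
    [1,0,0.08,0,0],
    [1,0,0.08,0,0],
    [1,0,0.08,0,0],
    [1,0,0.06,0,0],
    [1,0,0.045,0,0],
    [1,0,0,0,0],
    [1,0,0,0,0],
  ],
)

```text
time_s: 5.6
tcp_pos: [0.5683, -0.0069, 0.1213]
tcp_rot: [-0.0, 1.0, 0.0, 0.0]
wrist_force: [-0.4, 0.2, -0.0]
grip_width: 0.226
```

```bash
python3 -c "
from h import *
go(.5675,-.005,.018,90)
cv2.imwrite('pics/a1.png',robot.capture('side')[:,:,::-1])
im=robot.capture('top');cv2.imwrite('pics/a2.png',im[:,:,::-1])"
```

```text
t 5.6 tcp [ 0.5683 -0.0069  0.1213] jaw 90.01 tilt [ 0.  0. -1.] w 19.8 F [-0.4  0.2 -0. ] q [ 0.33  0.28 -0.37  0.   -0.93 -1.9 ]
turn units 0.0003 shift units after turn [0.0017 0.0038 0.2066]
```

View pics/a1.png

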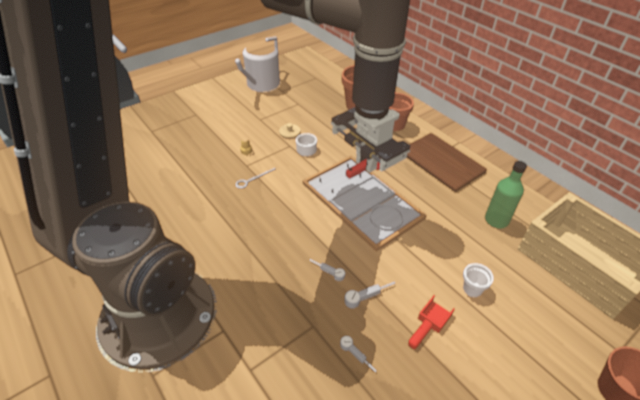

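Request:
arm_command(
  increments=[
    [1,0.0017,0.0038,0.05,0],
    [1,0,0,0.06,0],
    [1,0,0,0.05,0],
    [1,0,0,0.03,0],
    [1,0,0,0.0155,0],
    [1,0,0,0,0],
    [1,0,0,0,0],
    [0.3,0,0,0,0],
    [0.3,0,0,0,0],
    [0.3,0,0,0,0],
    [0.3,0,0,-0.03,0],
    [0.3,0,0,-0.06,0],
    [0.1,0,0,-0.08,0],
    [-0.1,0,0,-0.08,0],
    [-0.1,0,0,-0.02,0],
  ],
)

```text
time_s: 7.58
tcp_pos: [0.5691, -0.0044, 0.1573]
tcp_rot: [-0.0, 1.0, 0.001, 0.003]
wrist_force: [0.5, -0.4, -0.6]
grip_width: 0.542
```

```bash
python3 -c "
from h import *
go(.3825,-.2326,.12,76.4)"
```

```text
t 7.58 tcp [ 0.5691 -0.0044  0.1573] jaw 90.03 tilt [ 0.006  0.001 -1.   ] w 47.7 F [ 0.5 -0.4 -0.6] q [ 0.34  0.24 -0.33  0.   -1.   -1.91]
turn units 0.3029 shift units after turn [ 0.2559 -0.5315  0.0717]
```

Request:
arm_command(
  increments=[
    [-0.1,0,0,0,0.1515],
    [-0.1,0,0,0,0.1515],
    [-0.1,0.0213,-0.0443,0,0],
    [-0.1,0.0213,-0.0443,0,0],
    [-0.1,0.0213,-0.0443,0,0],
    [-0.1,0.0213,-0.0443,0,0],
    [-0.1,0.0213,-0.0443,0,0],
    [-0.1,0.0213,-0.0443,0,0],
    [-0.1,0.0213,-0.0443,0,0],
    [-0.1,0.0213,-0.0443,0,0],
    [-0.1,0.0213,-0.0443,0,0],
    [-0.1,0.0213,-0.0443,0,0],
    [-0.1,0.0213,-0.0443,0,0],
    [-0.1,0.0213,-0.0443,0,0],
    [-0.1,0,0,0.07,0],
    [-0.1,0,0,0,0],
    [-0.1,0,0,0,0],
  ],
)

```text
time_s: 9.7
tcp_pos: [0.3809, -0.2333, 0.1188]
tcp_rot: [0.119, 0.993, -0.0, 0.0]
wrist_force: [0.2, 0.0, 0.4]
grip_width: 0.548
```

```bash
python3 -c "
from h import *
go(.3825,-.2326,.004,76.4)
cv2.imwrite('pics/b1.png',robot.capture('side')[:,:,::-1])
im=robot.capture('top');cv2.imwrite('pics/b2.png',im[:,:,::-1])"
```

```text
t 9.7 tcp [ 0.3809 -0.2333  0.1188] jaw 76.38 tilt [ 0. -0. -1.] w 48.3 F [0.2 0.  0.4] q [-0.11  0.08 -0.62  0.   -0.86 -1.7 ]
turn units -0.0003 shift units after turn [-0.0028  0.0023  0.2297]
```

View pics/b1.png

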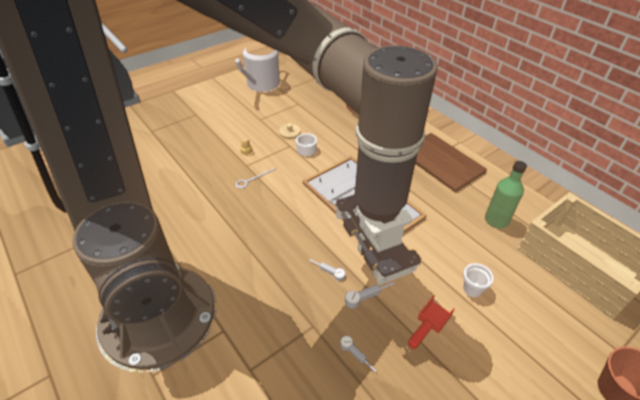

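View pics/b2.png

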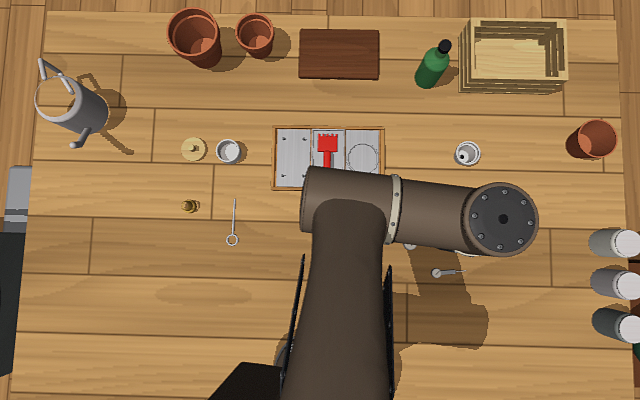

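Request:
arm_command(
  increments=[
    [-0.1,-0.0028,0.0023,0.05,0],
    [-0.1,0,0,0.06,0],
    [-0.1,0,0,0.06,0],
    [-0.1,0,0,0.04,0],
    [-0.1,0,0,0.015,0],
    [-0.1,0,0,0.0045,0],
    [-0.1,0,0,0,0],
    [1,0,0,0,0],
    [1,0,0,0,0],
    [1,0,0,0,0],
    [1,0,0,0,0],
    [1,0,0,0,0],
    [1,0,0,-0.03,0],
    [1,0,0,-0.06,0],
    [1,0,0,-0.08,0],
    [1,0,0,-0.06,0],
    [1,0,0,0,0],
  ],
)

```text
time_s: 11.92
tcp_pos: [0.3837, -0.2324, 0.1204]
tcp_rot: [0.119, 0.993, -0.0, 0.002]
wrist_force: [-0.2, -0.4, -1.0]
grip_width: 0.166
```

```bash
python3 -c "
from h import *
go(.56,.0875,.12,90)"
```

```text
t 11.93 tcp [ 0.3837 -0.2324  0.1204] jaw 76.38 tilt [ 0.005 -0.001 -1.   ] w 14.6 F [-0.2 -0.4 -1. ] q [-0.1   0.08 -0.62  0.   -0.86 -1.71]
turn units -0.3027 shift units after turn [-0.3525  0.6398  0.002 ]
```

Request:
arm_command(
  increments=[
    [1,0,0,0,-0.1513],
    [1,0,0,0,-0.1513],
    [1,-0.0252,0.0457,0,0],
    [1,-0.0252,0.0457,0,0],
    [1,-0.0252,0.0457,0,0],
    [1,-0.0252,0.0457,0,0],
    [1,-0.0252,0.0457,0,0],
    [1,-0.0252,0.0457,0,0],
    [1,-0.0252,0.0457,0,0],
    [1,-0.0252,0.0457,0,0],
    [1,-0.0252,0.0457,0,0],
    [1,-0.0252,0.0457,0,0],
    [1,-0.0252,0.0457,0,0],
    [1,-0.0252,0.0457,0,0],
    [1,-0.0252,0.0457,0,0],
    [1,-0.0252,0.0457,0,0],
    [1,0,0,0,0],
    [1,0,0,0,0],
  ],
)

```text
time_s: 14.18
tcp_pos: [0.5587, 0.0879, 0.118]
tcp_rot: [0.0, 1.0, -0.0, -0.0]
wrist_force: [1.1, 0.0, -0.8]
grip_width: 0.171
```

```bash
python3 -c "
from h import *
go(.56,.0875,.0155,90)
cv2.imwrite('pics/c1.png',cv2.resize(robot.capture('side')[80:330,230:500,::-1],None,fx=2.2,fy=2.2))
im=robot.capture('top');cv2.imwrite('pics/c2.png',im[:,:,::-1])"
```

```text
t 14.18 tcp [0.5587 0.0879 0.118 ] jaw 90.0 tilt [-0.001 -0.    -1.   ] w 15.1 F [ 1.1  0.  -0.8] q [ 0.5   0.28 -0.38 -0.   -0.92 -2.07]
turn units -0.0 shift units after turn [-0.0028 -0.0008  0.205 ]
```

View pics/c1.png

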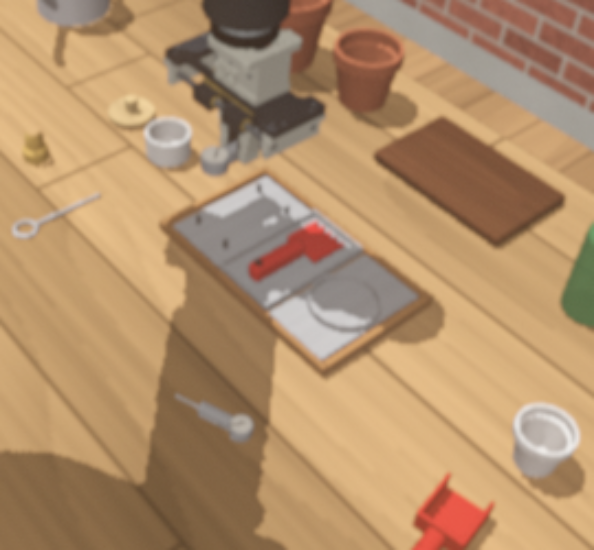

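View pics/c2.png

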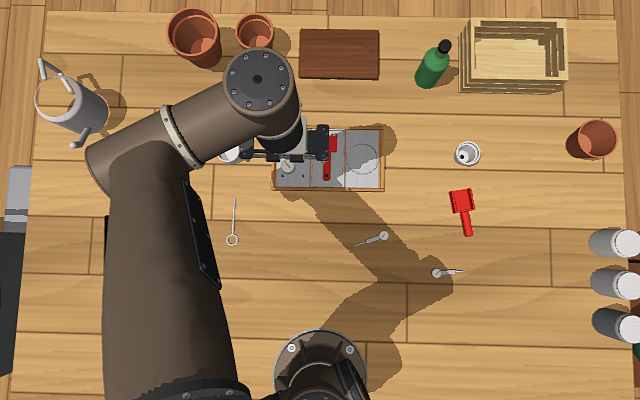

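Request:
arm_command(
  increments=[
    [1,-0.0028,-0.0008,0.05,0],
    [1,0,0,0.06,0],
    [1,0,0,0.05,0],
    [1,0,0,0.03,0],
    [1,0,0,0.0135,0],
    [1,0,0,0,0],
    [1,0,0,0,0],
    [0.4,0,0,0,0],
    [0.4,0,0,0,0],
    [0.4,0,0,0,0],
    [0.4,0,0,-0.02,0],
    [0.4,0,0,-0.06,0],
    [0.1,0,0,-0.08,0],
    [-0.1,0,0,-0.08,0],
    [-1,0,0,-0.04,0],
  ],
)

```text
time_s: 16.15
tcp_pos: [0.5612, 0.0876, 0.1599]
tcp_rot: [-0.0, 1.0, 0.001, 0.002]
wrist_force: [-0.8, -0.5, -0.7]
grip_width: 0.577
```

```bash
python3 -c "
from h import *
go(.5778,.2573,.15,180)"
```

```text
t 16.15 tcp [0.5612 0.0876 0.1599] jaw 90.0 tilt [ 0.004  0.001 -1.   ] w 50.8 F [-0.8 -0.5 -0.7] q [ 0.5   0.23 -0.32  0.   -1.01 -2.07]
turn units -1.9999 shift units after turn [-0.3394 -0.0332  0.0205]
```

Request:
arm_command(
  increments=[
    [-1,0,0,0,-0.2],
    [-1,0,0,0,-0.2],
    [-1,0,0,0,-0.2],
    [-1,0,0,0,-0.2],
    [-1,0,0,0,-0.2],
    [-1,0,0,0,-0.2],
    [-1,0,0,0,-0.2],
    [-1,0,0,0,-0.2],
    [-1,0,0,0,-0.2],
    [-1,0,0,0,-0.2],
    [-1,-0.0424,-0.0042,0,0],
    [-1,-0.0424,-0.0042,0,0],
    [-1,-0.0424,-0.0042,0,0],
    [-1,-0.0424,-0.0042,0,0],
    [-1,-0.0424,-0.0042,0,0],
    [-1,-0.0424,-0.0042,0,0],
    [-1,-0.0424,-0.0042,0,0],
    [-1,-0.0424,-0.0042,0,0],
    [-1,0,0,0,0],
    [-1,0,0,0,0],
  ],
)

```text
time_s: 18.65
tcp_pos: [0.5769, 0.2569, 0.1564]
tcp_rot: [-0.707, 0.707, 0.0, -0.0]
wrist_force: [-0.9, 0.6, -0.3]
grip_width: 1.002
```

```bash
python3 -c "
from h import *
go(.5778,.2573,.014,180)
cv2.imwrite('pics/d1.png',cv2.resize(robot.capture('side')[80:330,230:500,::-1],None,fx=2.2,fy=2.2))
im=robot.capture('top');cv2.imwrite('pics/d2.png',im[:,:,::-1])"
```

```text
t 18.65 tcp [0.5769 0.2569 0.1564] jaw 179.99 tilt [-0. -0. -1.] w 88.2 F [-0.9  0.6 -0.3] q [ 0.73  0.34 -0.18 -0.   -1.05 -0.73]
turn units -0.0003 shift units after turn [-0.0008 -0.002   0.2847]
```

View pics/d1.png

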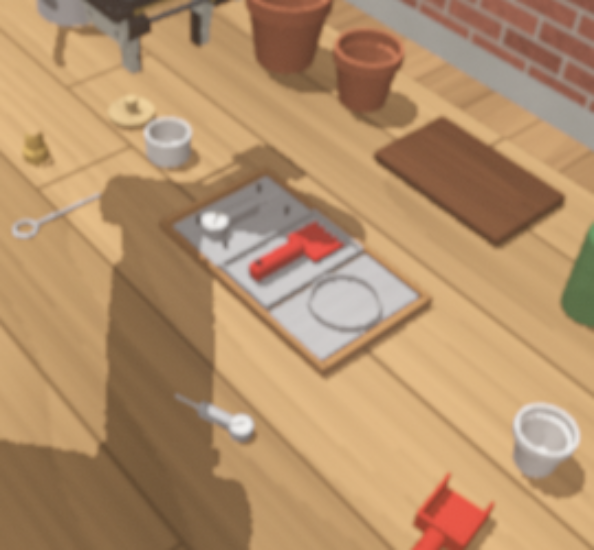

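View pics/d2.png

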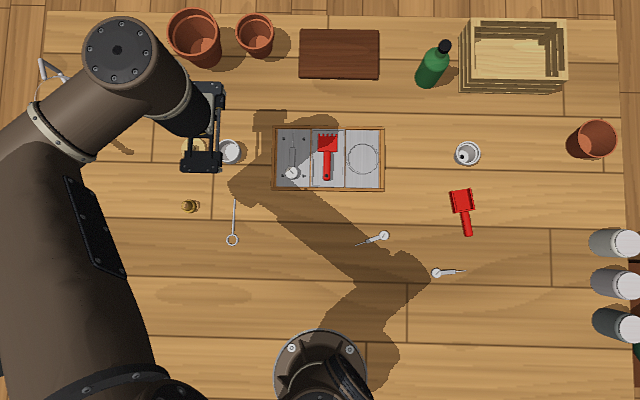

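Request:
arm_command(
  increments=[
    [-1,-0.0008,-0.002,0.06,0],
    [-1,0,0,0.08,0],
    [-1,0,0,0.07,0],
    [-1,0,0,0.045,0],
    [-1,0,0,0.02,0],
    [-1,0,0,0.0095,0],
    [-1,0,0,0,0],
    [1,0,0,0,0],
    [1,0,0,0,0],
    [1,0,0,0,0],
    [1,0,0,0,0],
    [1,0,0,0,0],
  ],
)

```text
time_s: 20.25
tcp_pos: [0.5782, 0.2574, 0.0147]
tcp_rot: [-0.707, 0.707, -0.0, 0.0]
wrist_force: [-2.0, 0.1, 5.5]
grip_width: 0.702
```

```bash
python3 -c "
from h import *
go(.569,-.097,.15,180)
cv2.imwrite('pics/e1.png',cv2.resize(robot.capture('side')[80:330,230:500,::-1],None,fx=2.2,fy=2.2))"
```

```text
t 20.25 tcp [0.5782 0.2574 0.0147] jaw 179.99 tilt [ 0.  0. -1.] w 61.8 F [-2.   0.1  5.5] q [ 0.73  0.49 -0.32  0.   -0.76 -0.73]
turn units -0.0002 shift units after turn [ 0.7088  0.0182 -0.2707]
```

View pics/e1.png

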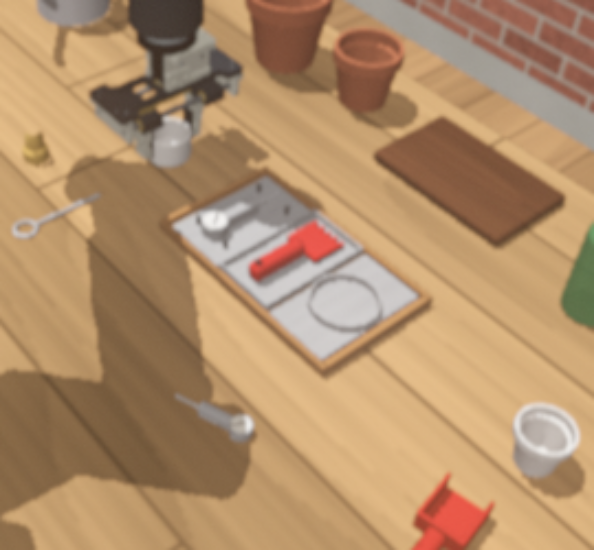

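Request:
arm_command(
  increments=[
    [1,0,0,-0.03,0],
    [1,0,0,-0.06,0],
    [1,0,0,-0.08,0],
    [1,0,0,-0.06,0],
    [1,0.02,0.0182,-0.04,0],
    [1,0.0506,0,0,0],
    [1,0.0506,0,0,0],
    [1,0.0506,0,0,0],
    [1,0.0506,0,0,0],
    [1,0.0506,0,0,0],
    [1,0.0506,0,0,0],
    [1,0.0506,0,0,0],
    [1,0.0506,0,0,0],
    [1,0.0506,0,0,0],
    [1,0.0506,0,0,0],
    [1,0.0506,0,0,0],
    [1,0.0506,0,0,0],
    [1,0.0506,0,0,0],
    [1,0.0306,0,0,0],
    [1,0,0,0,0],
  ],
)

```text
time_s: 22.8
tcp_pos: [0.5684, -0.0983, 0.149]
tcp_rot: [-0.706, 0.708, 0.0, -0.0]
wrist_force: [-0.1, 0.4, -0.5]
grip_width: 0.704
```

```bash
python3 -c "
from h import *
go(.569,-.097,.0262,180)
s=robot.capture('side')[:,:,::-1];cv2.imwrite('pics/f1.png',cv2.resize(s[80:330,230:500],None,fx=2.2,fy=2.2))
im=robot.capture('top');cv2.imwrite('pics/f2.png',cv2.resize(im[110:200,180:400,::-1],None,fx=3.6,fy=3.6,interpolation=2))"
```

```text
t 22.8 tcp [ 0.5684 -0.0983  0.149 ] jaw 179.87 tilt [-0.001 -0.    -1.   ] w 62.0 F [-0.1  0.4 -0.5] q [ 0.17  0.26 -0.32 -0.   -0.99 -0.17]
turn units -0.0029 shift units after turn [-0.0026 -0.0013  0.2456]
```

View pics/f1.png

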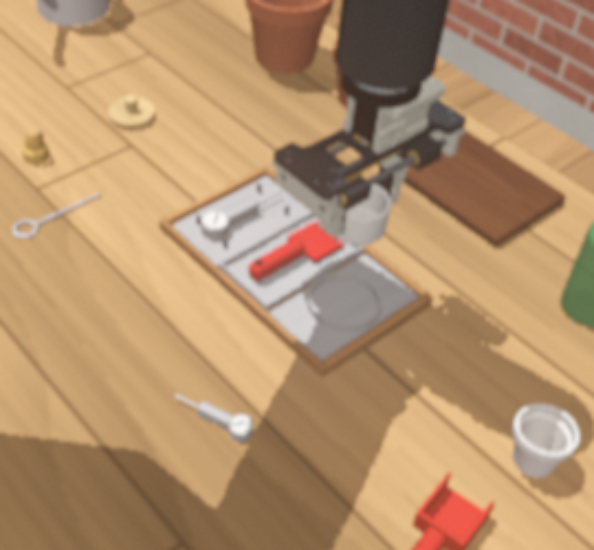

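View pics/f2.png

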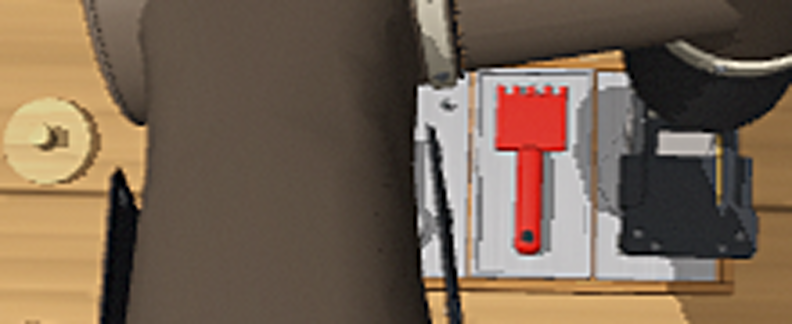

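Request:
arm_command(
  increments=[
    [1,-0.001,-0.0013,0.06,0],
    [1,0,0,0.07,0],
    [1,0,0,0.06,0],
    [1,0,0,0.035,0],
    [1,0,0,0.015,0],
    [1,0,0,0.0056,0],
    [1,0,0,0,0],
    [1,0,0,0,0],
  ],
)

```text
time_s: 23.9
tcp_pos: [0.5701, -0.0963, 0.0273]
tcp_rot: [-0.707, 0.707, -0.0, 0.001]
wrist_force: [0.1, 0.1, -2.1]
grip_width: 0.709
```

```bash
python3 -c "
from h import *
go(.569,-.097,.0262,180)
s=robot.capture('side')[:,:,::-1];cv2.imwrite('pics/g1.png',cv2.resize(s[130:280,300:460],None,fx=3.7,fy=3.7))"
```

```text
t 23.9 tcp [ 0.5701 -0.0963  0.0273] jaw 179.99 tilt [ 0.001  0.    -1.   ] w 62.4 F [ 0.1  0.1 -2.1] q [ 0.17  0.4  -0.44  0.   -0.73 -0.17]
turn units -0.0002 shift units after turn [0.0013 0.0021 0.0023]
```

View pics/g1.png

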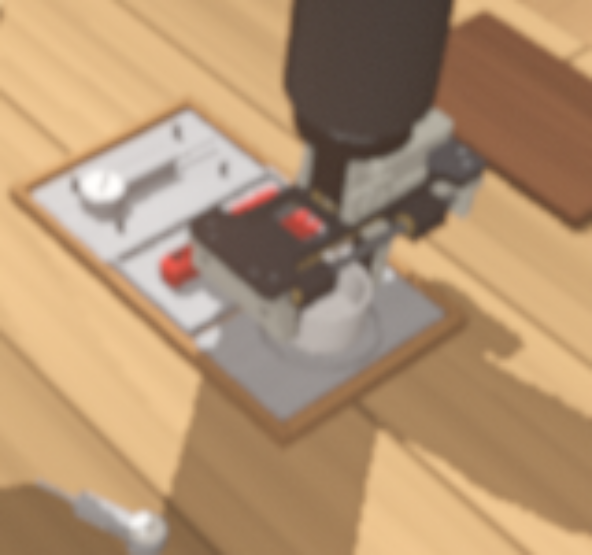

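Request:
arm_command(
  increments=[
    [1,0,0,0.002,0],
    [1,0,0,0,0],
    [-0.7,0,0,0,0],
    [-0.7,0,0,0,0],
    [-0.7,0,0,0,0],
    [-0.7,0,0,-0.02,0],
    [-0.7,0,0,-0.04,0],
    [-0.7,0,0,-0.08,0],
    [-0.7,0,0,-0.08,0],
    [-0.7,0,0,-0.04,0],
    [0,0,0,0,0],
    [0,0,0,0,0],
  ],
)

```text
time_s: 25.45
tcp_pos: [0.569, -0.0964, 0.1553]
tcp_rot: [-0.707, 0.707, 0.0, -0.0]
wrist_force: [-0.6, -0.4, 0.2]
grip_width: 0.683
```

```bash
python3 -c "
from h import *
go(.5869,.3571,.157,180)"
```

```text
t 25.45 tcp [ 0.569  -0.0964  0.1553] jaw 179.97 tilt [-0.  0. -1.] w 60.1 F [-0.6 -0.4  0.2] q [ 0.17  0.26 -0.31 -0.   -1.01 -0.17]
turn units -0.0006 shift units after turn [-0.907  -0.0358 -0.0032]
```

Request:
arm_command(
  increments=[
    [0,-0.0504,-0.002,0,0],
    [0,-0.0504,-0.002,0,0],
    [0,-0.0504,-0.002,0,0],
    [0,-0.0504,-0.002,0,0],
    [0,-0.0504,-0.002,0,0],
    [0,-0.0504,-0.002,0,0],
    [0,-0.0504,-0.002,0,0],
    [0,-0.0504,-0.002,0,0],
    [0,-0.0504,-0.002,0,0],
    [0,-0.0504,-0.002,0,0],
    [0,-0.0504,-0.002,0,0],
    [0,-0.0504,-0.002,0,0],
    [0,-0.0504,-0.002,0,0],
    [0,-0.0504,-0.002,0,0],
    [0,-0.0504,-0.002,0,0],
    [0,-0.0504,-0.002,0,0],
    [0,-0.0504,-0.002,0,0],
    [0,-0.0502,-0.0018,0,0],
    [0,0,0,0,0],
    [0,0,0,0,0],
  ],
)

```text
time_s: 27.95
tcp_pos: [0.5874, 0.3573, 0.1552]
tcp_rot: [-0.707, 0.707, 0.0, -0.0]
wrist_force: [-0.7, -0.0, 0.3]
grip_width: 0.498
```

```bash
python3 -c "
from h import *
go(.5869,.3571,.014,180)
s=robot.capture('side')[:,:,::-1];cv2.imwrite('pics/h1.png',cv2.resize(s[100:260,230:450],None,fx=3.2,fy=3.2))
im=robot.capture('top');cv2.imwrite('pics/h2.png',cv2.resize(im[110:200,180:400,::-1],None,fx=3.6,fy=3.6,interpolation=2))"
```

```text
t 27.95 tcp [0.5874 0.3573 0.1552] jaw 180.0 tilt [-0. -0. -1.] w 43.8 F [-0.7 -0.   0.3] q [ 0.83  0.43 -0.05 -0.   -1.09 -0.83]
turn units -0.0001 shift units after turn [2.000e-04 8.000e-04 2.824e-01]
```

View pics/h1.png

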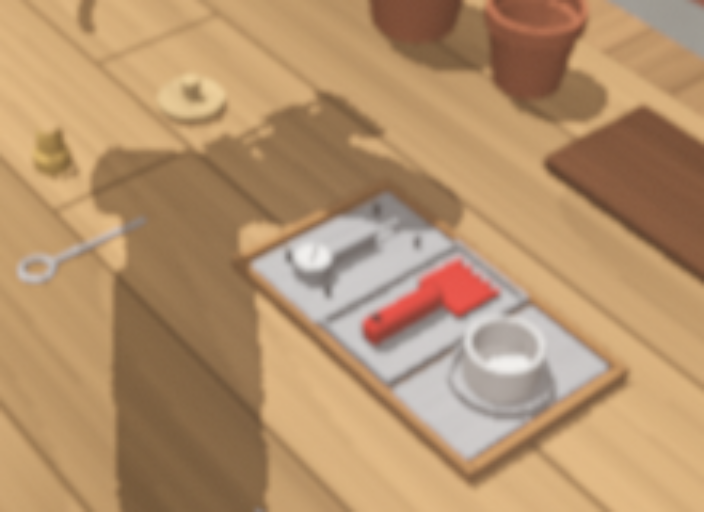

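View pics/h2.png

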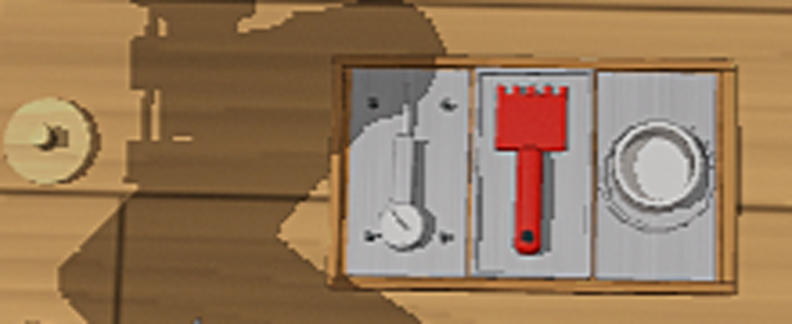

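Request:
arm_command(
  increments=[
    [0,0.0002,0.0008,0.06,0],
    [0,0,0,0.08,0],
    [0,0,0,0.06,0],
    [0,0,0,0.045,0],
    [0,0,0,0.02,0],
    [0,0,0,0.01,0],
    [0,0,0,0.005,0],
    [0,0,0,0,0],
    [1,0,0,0,0],
    [1,0,0,0,0],
    [1,0,0,0,0],
    [1,0,0,0,0],
    [1,0,0,0,0],
  ],
)

```text
time_s: 29.68
tcp_pos: [0.5871, 0.357, 0.0157]
tcp_rot: [-0.707, 0.707, -0.0, 0.0]
wrist_force: [0.3, 0.4, 1.0]
grip_width: 0.188
```

```bash
python3 -c "
from h import *
print(ray('top',(362.7,155.8),.049))
go(.569,-.0965,.15,180)"
```

```text
[ 0.56936091 -0.09622356  0.049     ]
t 29.68 tcp [0.5871 0.357  0.0157] jaw 179.99 tilt [ 0.  0. -1.] w 16.6 F [0.3 0.4 1. ] q [ 0.83  0.56 -0.19  0.   -0.82 -0.83]
turn units -0.0002 shift units after turn [ 0.9071  0.0363 -0.2687]
```

Request:
arm_command(
  increments=[
    [1,0,0,-0.02,0],
    [1,0,0,-0.05,0],
    [1,0,0,-0.07,0],
    [1,0,0,-0.07,0],
    [1,0,0,-0.05,0],
    [1,0,0,0,0],
    [1,0,0,0,0],
  ],
)

```text
time_s: 30.55
tcp_pos: [0.5867, 0.3567, 0.1452]
tcp_rot: [-0.707, 0.707, 0.0, -0.0]
wrist_force: [-0.3, -0.1, -0.4]
grip_width: 0.194
```

```bash
python3 -c "
from h import *
go(.569,-.0965,.15,180)
s=robot.capture('side')[:,:,::-1];cv2.imwrite('pics/i1.png',cv2.resize(s[20:180,200:420],None,fx=3.2,fy=3.2))"
```

```text
t 30.55 tcp [0.5867 0.3567 0.1452] jaw 179.97 tilt [-0.001 -0.    -1.   ] w 17.0 F [-0.3 -0.1 -0.4] q [ 0.83  0.43 -0.07 -0.   -1.07 -0.83]
turn units -0.0007 shift units after turn [ 0.9065  0.0355 -0.0095]
```

View pics/i1.png

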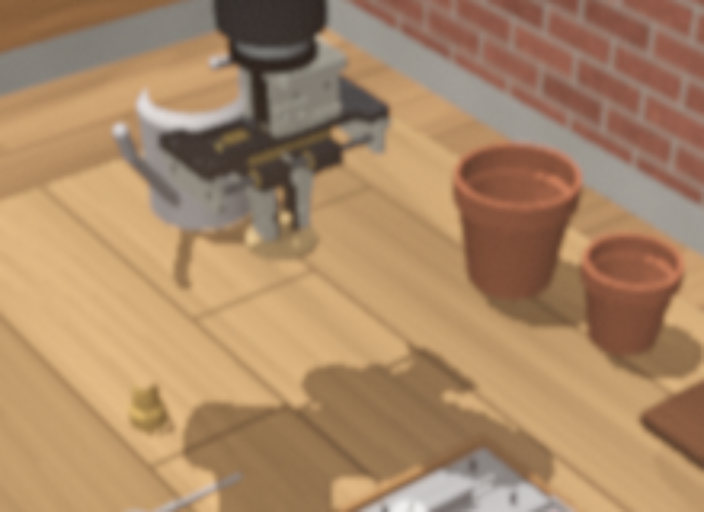

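Request:
arm_command(
  increments=[
    [1,0.0504,0.002,0,0],
    [1,0.0504,0.002,0,0],
    [1,0.0504,0.002,0,0],
    [1,0.0504,0.002,0,0],
    [1,0.0504,0.002,0,0],
    [1,0.0504,0.002,0,0],
    [1,0.0504,0.002,0,0],
    [1,0.0504,0.002,0,0],
    [1,0.0504,0.002,0,0],
    [1,0.0504,0.002,0,0],
    [1,0.0504,0.002,0,0],
    [1,0.0504,0.002,0,0],
    [1,0.0504,0.002,0,0],
    [1,0.0504,0.002,0,0],
    [1,0.0504,0.002,0,0],
    [1,0.0504,0.002,0,0],
    [1,0.0504,0.002,0,0],
    [1,0.0497,0.0015,0,0],
    [1,0,0,0,0],
    [1,0,0,0,0],
  ],
)

```text
time_s: 33.1
tcp_pos: [0.5691, -0.0966, 0.1455]
tcp_rot: [-0.707, 0.707, 0.0, 0.0]
wrist_force: [-0.3, -0.8, 0.4]
grip_width: 0.198
```

```bash
python3 -c "
from h import *
go(.5692,-.0964,.060,180)
s=robot.capture('side')[:,:,::-1];cv2.imwrite('pics/j1.png',cv2.resize(s[130:280,300:460],None,fx=3.7,fy=3.7))
im=robot.capture('top');cv2.imwrite('pics/j2.png',cv2.resize(im[110:200,180:400,::-1],None,fx=3.6,fy=3.6,interpolation=2))"
```

```text
t 33.1 tcp [ 0.5691 -0.0966  0.1455] jaw 179.95 tilt [ 0.  0. -1.] w 17.4 F [-0.3 -0.8  0.4] q [ 0.17  0.27 -0.32 -0.   -0.99 -0.17]
turn units -0.0012 shift units after turn [-0.0003 -0.0002  0.171 ]
```

View pics/j1.png

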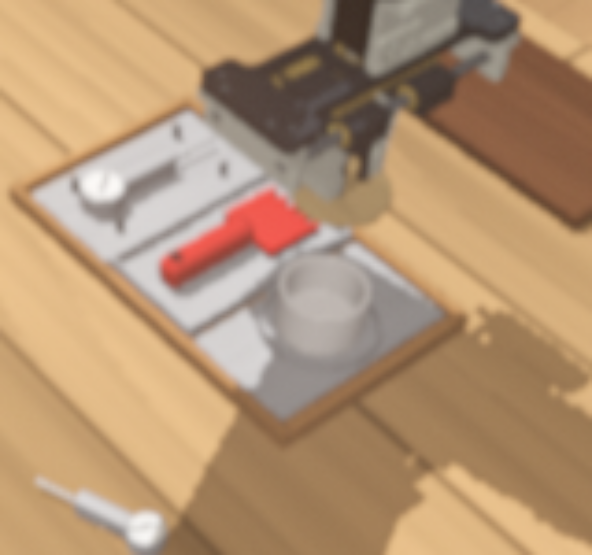

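View pics/j2.png

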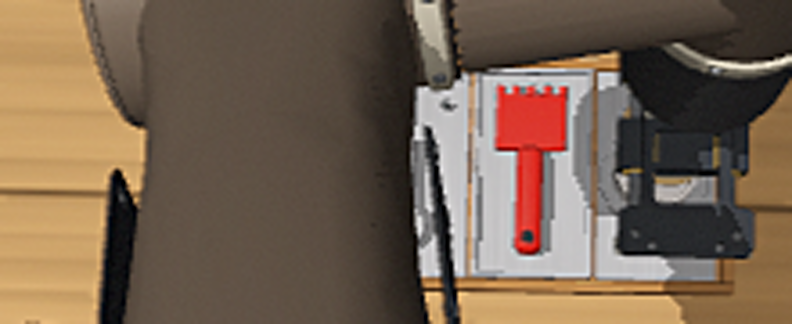

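```bash
python3 -c "
from h import *
print(ray('side',(393.9,183.4),.1408),ray('side',(387.7,206.6),.049))"
```

```text
[ 0.56361934 -0.10831408  0.1408    ] [ 0.56989863 -0.09625852  0.049     ]
```

```bash
python3 -c "
from h import *
t=np.linspace(0,6.3,100)
for z in(.1408,.1348):
  q=np.array([(proj('side',(.5691+.033*np.cos(a),-.0966+.033*np.sin(a),z))-[300,130])*3.7 for a in t])
  print(z,q.min(0),q.max(0))
b=cv2.imread('pics/j1.png')
h=cv2.cvtColor(b,cv2.COLOR_BGR2HSV)
cv2.imwrite('pics/j3.png',cv2.resize(b[120:260,250:430],None,fx=4,fy=4))
"
```

```text
0.1408 [288.44062425 149.23056427] [393.13536043 220.1344791 ]
0.1348 [287.50104081 156.16511904] [391.75844321 227.08726684]
```

View pics/j3.png

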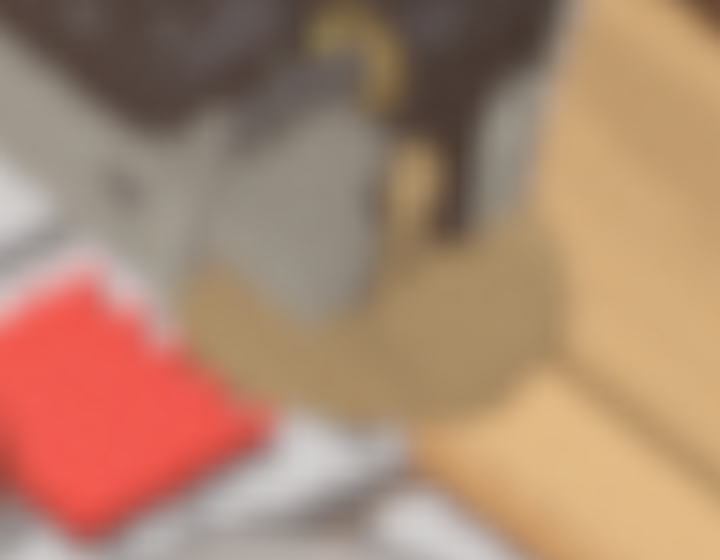

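Request:
arm_command(
  increments=[
    [1,-0.0003,0,0.04,0],
    [1,0,0,0.05,0],
    [1,0,0,0.04,0],
    [1,0,0,0.02,0],
    [1,0,0,0.01,0],
    [1,0,0,0.006,0],
    [1,0,0,0.003,0],
    [1,0,0,0,0],
    [1,0,0,0,0],
  ],
)

```text
time_s: 34.33
tcp_pos: [0.5694, -0.0961, 0.0613]
tcp_rot: [-0.707, 0.707, -0.0, 0.0]
wrist_force: [0.6, 1.3, -0.1]
grip_width: 0.195
```

```bash
python3 -c "
from h import *
go(.5692,-.0964,.060,180)
s=robot.capture('side')[:,:,::-1];cv2.imwrite('pics/k1.png',cv2.resize(s[130:280,300:460],None,fx=3.7,fy=3.7))"
```

```text
t 34.33 tcp [ 0.5694 -0.0961  0.0613] jaw 179.98 tilt [ 0.001  0.    -1.   ] w 17.1 F [ 0.6  1.3 -0.1] q [ 0.17  0.36 -0.41  0.   -0.8  -0.17]
turn units -0.0004 shift units after turn [0.0005 0.0004 0.0027]
```

View pics/k1.png

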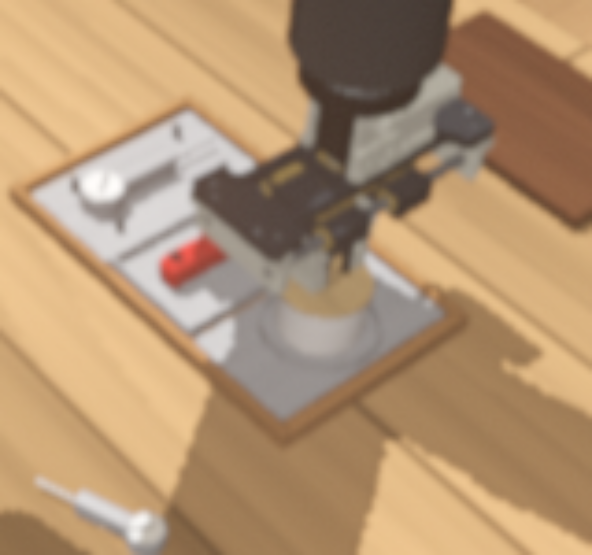

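Lid is centred over the mouth with its plug in; lower the last 1.5 mm and release.

Request:
arm_command(
  increments=[
    [1,0,0,0.003,0],
    [1,0,0,0,0],
    [1,0,0,0,0],
    [0.4,0,0,0,0],
    [0.2,0,0,0,0],
    [0.2,0,0,0,0],
    [0.2,0,0,-0.02,0],
    [0.2,0,0,-0.05,0],
    [0,0,0,-0.08,0],
    [0,0,0,-0.08,0],
    [0,-0.05,0,0,0],
    [0,-0.08,0,0,0],
    [0,-0.08,0,0,0],
    [0,-0.08,0,0,0],
    [0,-0.08,0,0,0],
    [0,-0.08,0,0,0],
    [0,-0.08,0,0,0],
    [0,-0.08,0,0,0],
    [0,0,0,0,0],
    [0,0,0,0,0],
  ],
)

```text
time_s: 36.88
tcp_pos: [0.5691, 0.2088, 0.1749]
tcp_rot: [0.707, -0.707, 0.0, 0.0]
wrist_force: [-0.2, 0.2, -0.4]
grip_width: 0.501
```

```bash
python3 -c "
from h import *
go(.569,-.0964,.060,180)
s=robot.capture('side')[:,:,::-1];cv2.imwrite('pics/l1.png',cv2.resize(s[130:280,300:460],None,fx=3.7,fy=3.7,interpolation=2));cv2.imwrite('pics/l3.png',s)
im=robot.capture('top');cv2.imwrite('pics/l2.png',cv2.resize(im[110:200,240:400,::-1],None,fx=5,fy=5,interpolation=2));cv2.imwrite('pics/l4.png',im[:,:,::-1])"
```

```text
t 36.88 tcp [0.5691 0.2088 0.1749] jaw -179.99 tilt [-0. -0. -1.] w 44.1 F [-0.2  0.2 -0.4] q [ 0.67  0.28 -0.22  0.   -1.07 -0.67]
turn units 0.0003 shift units after turn [6.105e-01 3.000e-04 2.297e-01]
```

View pics/l1.png

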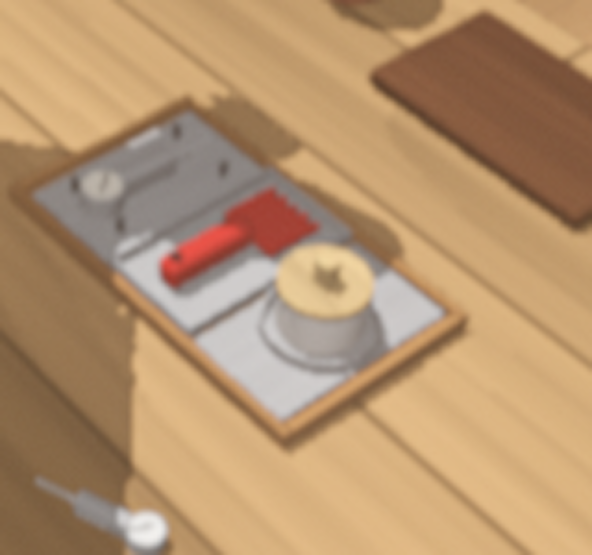

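View pics/l2.png

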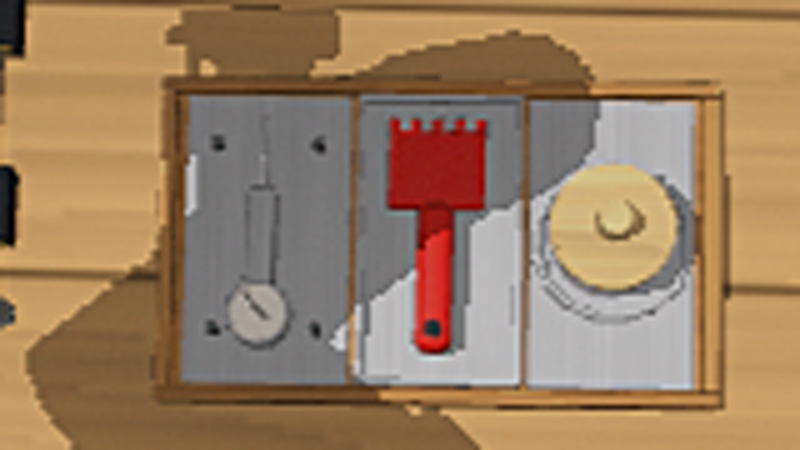

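View pics/l4.png

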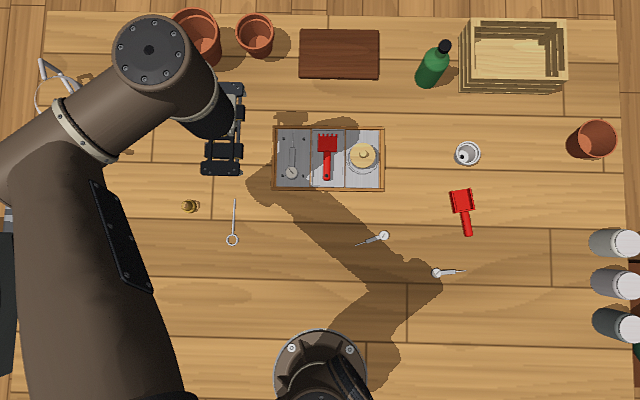

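```bash
python3 -c "
from h import *
print(ray('top',(362.4,155.2),.055))
t=np.linspace(0,6.3,200)
for n,f,o in(('top',5,(240,110)),('side',3.7,(300,130))):
  q=np.array([(proj(n,(.5692+.033*np.cos(a),-.0962+.033*np.sin(a),.055))-o+.5)*f for a in t]);print(n,q.min(0).round(),q.max(0).round())
d=np.array([ray('top',((x+.5)/5+239.5,(y+.5)/5+109.5),.031) for x,y in((258,314),(266,120))]);print(d, ray('top',(258/5+239.6,314/5+109.6),.031))
"
```

```text
[ 0.56961914 -0.09491905  0.055     ]
top [553. 166.] [681. 293.]
side [277. 245.] [376. 316.]
[[0.52492203 0.088688   0.031     ]
 [0.6288587  0.08777808 0.031     ]] [0.52492203 0.088688   0.031     ]
```

```bash
python3 -c "
from plant import robot
print(robot.job_done())"
```

```text
the job is handed in; nothing more can be done
None
```

The caddy is loaded as asked and I handed the job in at about 37 s of the 115 s allowed. No verdict is reported.

- **Order:** I laid the scraper in the middle tray and the largest dial thermometer between the two rows of posts. I then stood the ramekin in the ring, and only after that put on its lid.
- **Final checks:** Pictures from both cameras, taken after the arm had backed away, show:
  - the scraper flat inside the tray rim;
  - the dial centre about 1 mm off the middle line of its plate, in the last top picture;
  - the ramekin inside the ring;
  - the lid centred to about 1–2 mm, its outline matching a level seated disc in both views.
- **Left alone:** I did not touch the scoop, skewer or pot, nor the two smaller thermometers and the small brass piece. They look unmoved in the last top picture.
- **Readings that disagreed:**
  - The gripper read about 17 mm on the 18 mm knob, though the lid hung level.
  - A first estimate of the held lid's centre was about 13 mm off because the fingers hid part of it. Its visible right and lower edges matched where it should be.
- **Wrist force:** The highest value I read at the end of a move was about 6 N, against the limit of 120 N.

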